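# Hang up the die and hold the dough press open for loading

## Task

Get the dough press ready for loading: take the brass die plate out of its wooden rest and hang it by its hole on the steel hook of the press, and let go of it. Then draw the plunger straight up by its wooden handle, without wrenching it sideways in the collar, until the whole green band stands clear above the top collar while the red band below it is still hidden inside the collar. Finish while holding the plunger still at that height, and leave the other things on the table alone.

Things in the scene. Friction and masses are not known exactly. Their poses are not given: they have to be found in the camera images.
- press: Dough press, fixed. Grey base 120 (x) x 210 (y, -135 to +75) x 12 mm; origin on the table under the bore's axis, z up. On that axis: steel cup (z 12 to 45 mm), open loading gap with three thin pillars (to z 75), steel guide collar (z 75 to 115), 56 mm wide, vertical bore 28.4 mm. At x = +25, y = -105 mm a 10 mm steel rod rises to z = 116 mm and bends to -x as the hook.
- collar_top (a point): Centre of the bore's mouth at the top of the press's guide collar, 115 mm above the table. Axes as the press.
- hook (a point): Middle of the hook's nearly level arm, on its axis, 117 mm above the table; axes as the press. The arm is a round 10 mm rod along x, from the upright at x = +27 mm (from this point) to x = -26 mm; then the upturned free end, 9 mm further out, its top 16 mm above this point. The plate goes on over the free end, along +x. Nothing stands above the hook.
- plunger_foot (a point): Centre of the plunger's lower end; z up along the rod. Loose steel rod, 26 mm wide, 142 mm long, about 0.35 kg, free to turn; at the start its foot stands on the base plate, 12 mm above the table. Green band 37 to 47 mm, red band 6 to 14 mm above the foot: green is wholly clear of the collar at 66 mm of lift, red begins to show at 89 mm.
- plunger_handle (a point): Centre of the plunger's wooden handle, a bar 30 (x) x 70 (y) x 26 (z) mm across the top of the rod, 155 mm above the foot; z up. Grip it across x.
- die_center (a point): Centre of the brass die plate, half-way up: loose, about 0.18 kg, 8 (x) x 56 (y) x 122 (z) mm, standing upright in the slot of its rest; z along its height, up. The seven dark dots at its lower end are marks only. Grip it across x close to its top edge (61 mm above this point), above the hole.
- die_hole (a point): Centre of the round 28 mm hole through the die plate along its x, 7 mm above die_center; the hole's top is 40 mm below the plate's top edge. Hanging on the hook, this point lies about 9 mm below the hook's axis.
- die_rest: Wooden rest, fixed, 60 (x) x 100 (y) x 36 (z) mm, origin under its centre; an 11 mm wide slot along y, with its floor 8 mm above the table, holds the die plate upright. Between it and the press stands a bag sealer whose slanting arm rises to 200 mm above the table at its near end: carry the plate over or around it.
- dough_scraper: Dough scraper, steel blade and wooden grip, about 99 x 126 x 20 mm, loose bystander; origin under its centre.
- tape_roll: Roll of paper tape, 101 mm across and 18 mm high, loose bystander; origin under its centre.
Mind the look-alikes: they are no part of the job. What is shaped like the part that bears plunger_foot but blue is not meant.

How it is judged:
By the outcome, as a careful person would: the job done as asked, in the order asked, and still so for the second after the job is handed in, while the arm keeps its last pose, push and grip.
It also fails if it takes over 58 s, if anything falls off the work surface, if the arm or the gripper's body presses on something with over 40 N, if the wrist force passes 120 N, or if a joint passes its speed limit or range.

## Robot

A 6-joint arm with a two-finger parallel gripper is mounted at the origin on a cart in front of the work surface, level with it; the furniture and walls round the work are solid. World frame = base frame: x ahead of the robot, y to its left, z up, the work surface at z = 0. Lengths are in m, angles in rad, forces in N, time in s.
With the tool pointing down it reaches from about 0.225 to 0.875 m from the base axis. Payload 3.4 kg.
Tool frame: the origin (TCP) lies on the centre line of the jaws, within the pads' length; the fingertips stand 25 mm ahead of it and the grasp point (between the pads) lies 6 mm ahead of it; z points along the fingers, y is the direction in which the jaws open and shut (so a half turn about z gives the same grasp; the last joint's range is limited). The gripper opens to 85 mm and grips with 20 to 120 N. Pads are 22 mm wide; open, the fingers measure 114 mm over their backs; the gripper's body (76 mm by 85 mm) begins 54 mm behind the grasp point. The pads swing forward as they close: fully open they stand 13 mm farther back than shut.
Start: joints at [-1.259, 0.276, 1.505, -0, 1.361, -0.121], TCP at [0.241, -0.522, 0.256] pointing down, gripper open.
Joint ranges: [-2.89, 2.89], [-0.75, 2.08], [0.22, 2.7], [-1.18, 4.32], [0.11, 2.71], [-2.7, 2.7]. Speed limits (rad/s): [2.57, 2.57, 3.14, 3.14, 3.14, 3.14].

## Interface

Orientations are given as a 3x3 rotation matrix whose columns are the frame's x, y, z axes.
In Python, from cell import env gives the robot as it stands. The module is installed in compiled form; this text tells all that it offers.
- The arm moves only by the tool drive_tool, never from a script. Its argument "series" is a list that holds one entry, the list of rows, each a list of 7 numbers: the shift along the tool's x, y, z in mm, then the turn, a rotation vector about the tool's x, y, z in rad, then the opening, from -1 (shut) to 1 (fully open). A call has 1 to 20 rows; each row shifts and turns the pose as measured when the row begins, along the tool's axes as they then stand; what a row does not reach is not made up. A row lasts 1/10 s, in which the tool goes at most 50 mm and 8.59 degrees, less where a joint would pass 70% of its speed; a pose out of reach is approached as far as the arm can. A call is refused whole if a number of a shift passes 50 or a number of a turn 0.15, either way. A call with a gripper value outside its range is refused whole. The fingers move at their own pace and stop on an object; the grip force is fixed at half the most. Time passes only in rows, so rows that do not move let the fingers close. It gives the time, the measured TCP pose, the force and the opening at its end, in the units of the state.
- env.observe(): the state, without advancing time (a new reading comes with each control period).
- env.grab_frame(name): name is "scene" or "top" or "wrist"; returns (picture, depth): 480x640x3 uint8, red, green, blue; 480x640 float32, m along the optical axis (not along the pixel's ray), 0 where there is no reading.
- env.camera_info(name): a dict with "camera_matrix" (3x3 intrinsics, pixels), "D" ([k1, k2, p1, p2, k3] as OpenCV has them; the pictures are not rectified), "R" (3x3) and "t" (3): a world point X has camera coordinates R X + t; the wrist camera has in their place "mount" (4x4, takes a point from camera to tool coordinates, whose origin is the TCP and whose axes are the flange's). Camera axes: x right, y down, z forward; pixel columns grow to the right and rows downward; lengths in m; the calibration is good to about 2 mm. A picture is of the moment at which its call begins: read the wrist's pose just before it. camera_info takes no time and is no camera call.
- env.close_job(): hands the job in, once; it reports no verdict.
Trained networks look in the newest picture that a camera, given by its name, has taken for a name from the list of things; names that differ only in an ending like _2 or _b are one class to them, and where a whole thing is asked for, a point or a joint stands for the part that bears it (a point fixed in the world has none). Each returns a list of dicts, best first, with "p" (0 to 1); they miss things now and then, are a little off and sometimes report something else, mostly with a low value. They report only what shows in the picture. A call takes as long as a camera call. They do not tell look-alikes from the thing itself.
- env.find_in(camera, thing): "bbox" ([centre column, centre row, width, height] in pixels, round what is visible of it).
The state is a dict: "time": time; "qpos": joint angles; "joint_vel": joint speeds; "effort": joint torques, N m; "ee_pos": TCP position; "tool_rot": TCP orientation; "force": force on the tool from outside, world axes, zero at the start; "torque": the same for the moment, N m; "opening": finger opening in m.
Only numpy, scipy, OpenCV 4.12 (cv2) and the standard library are available. Lean on these libraries where they do the work, as an engineer would, in place of code of your own. Each camera call takes 0.05 s, during which the arm holds its last target.

## Working session

There is one attempt and no reset: what is moved stays moved. The work goes in short steps, Python scripts to look and compute and a tool call to move; the robot and the scene stay as the last step left them, time stands still between calls to the robot, and variables do not carry over. Pictures are saved under pics/ and viewed, and the job is handed in when it is done.

Besides the shell and the picture viewer there is one more tool, called after ">>>" as name(argument=value, ...), one argument or row to a line, values as JSON. drive_tool: Moves the arm, as the interface text tells. Its arguments: {"type":"object","properties":{"series":{"type":"array"}},"required":["series"]}

```bash
mkdir -p pics; cat > h.py <<'E'
import numpy as np, cv2
from cell import env
np.set_printoptions(precision=4,suppress=True)
def save(n,im): cv2.imwrite('pics/'+n,im[:,:,::-1])
def cam(name):
    i=env.camera_info(name)
    return i
def deproj(name,u,v,d,st=None):
    i=env.camera_info(name);K=np.array(i['camera_matrix']);D=np.array(i['D'])
    p=cv2.undistortPoints(np.array([[[u,v]]],float).reshape(-1,1,2),K,D).reshape(-1,2)[0]
    c=np.array([p[0]*d,p[1]*d,d])
    if name=='wrist':
        M=np.array(i['mount']);t=M[:3,:3]@c+M[:3,3]
        return np.array(st['tool_rot'])@t+np.array(st['ee_pos'])
    return np.array(i['R']).T@(c-np.array(i['t']))
def cloud(name,dep,st=None):
    i=env.camera_info(name);K=np.array(i['camera_matrix']);D=np.array(i['D'])
    H,W=dep.shape;uu,vv=np.meshgrid(np.arange(W),np.arange(H))
    p=cv2.undistortPoints(np.stack([uu,vv],-1).reshape(-1,1,2).astype(float),K,D).reshape(H,W,2)
    c=np.dstack([p[...,0]*dep,p[...,1]*dep,dep])
    if name=='wrist':
        M=np.array(i['mount']);t=c@M[:3,:3].T+M[:3,3]
        X=t@np.array(st['tool_rot']).T+np.array(st['ee_pos'])
    else: X=(c-np.array(i['t']))@np.array(i['R'])
    X[dep<=0]=np.nan
    return X
E
python3 - <<'E'
from h import *
s=env.observe();print({k:np.array(v) for k,v in s.items()})
for n in ['scene','top']:
    im,d=env.grab_frame(n);save(n+'0.png',im);np.save(n+'0.npy',d);np.save(n+'0im.npy',im)
    i=env.camera_info(n);C=-np.array(i['R']).T@np.array(i['t']);print(n,C,np.array(i['R']),i['camera_matrix'])
    for t in ['press','hook','plunger_handle','die_center','die_rest','die_hole','dough_scraper','tape_roll','collar_top']:
        try:
            r=env.find_in(n,t)
            print(n,t,[(np.round(q['bbox']),round(q['p'],2)) for q in r[:3]])
        except Exception as e: print(t,e)
print(env.camera_info('wrist'))
print(env.observe()['time'])
E
```

```text
{'time': array(0.), 'qpos': array([-1.259 ,  0.2766,  1.5061,  0.    ,  1.3607, -0.121 ]), 'joint_vel': array([-0.0009, -0.0006,  0.0014, -0.0011, -0.0008, -0.0001]), 'effort': array([  0.0005, -41.6771, -24.5803,  -0.0001,   0.0109,   0.    ]), 'ee_pos': array([ 0.241 , -0.5215,  0.2554]), 'tool_rot': array([[ 0.9078,  0.4194, -0.0006],
       [ 0.4194, -0.9078,  0.0018],
       [ 0.0002, -0.0018, -1.    ]]), 'force': array([-0.6662, -0.1562, -0.0444]), 'torque': array([ 0.0028, -0.0355, -0.0317]), 'opening': array(0.0852)}
scene [-0.0239  1.0582  0.9664] [[-0.8423 -0.5389 -0.0049]
 [-0.3144  0.4987 -0.8077]
 [ 0.4378 -0.6788 -0.5895]] [[571.2834   0.     318.3959]
 [  0.     571.2834 242.3899]
 [  0.       0.       1.    ]]
scene press [(array([289., 326.,  60.,  97.]), 0.66)]
scene hook [(array([288., 327.,  65., 102.]), 0.58)]
scene plunger_handle [(array([285., 311.,  24.,  61.]), 0.89), (array([201., 282.,  20.,  64.]), 0.71)]
scene die_center [(array([387., 233.,  21.,  36.]), 0.72)]
scene die_rest [(array([385., 255.,  40.,  26.]), 0.78)]
scene die_hole [(array([388., 235.,  
[... 635 characters left out ...]
(array([388., 280.,  39.,  37.]), 0.84), (array([240., 263.,  88.,  77.]), 0.68)]
top die_hole [(array([396., 280.,  28.,  15.]), 0.52)]
top dough_scraper [(array([321., 318.,  59.,  51.]), 0.61)]
top tape_roll [(array([417., 196.,  38.,  38.]), 0.63)]
top collar_top [(array([240., 260.,  91.,  74.]), 0.91)]
{'camera_matrix': array([[420.0402,   0.    , 326.1301],
       [  0.    , 420.0402, 234.5173],
       [  0.    ,   0.    ,   1.    ]]), 'D': array([-0.0233,  0.    ,  0.    ,  0.    ,  0.    ]), 'mount': array([[-0.001 , -0.9576, -0.288 ,  0.0732],
       [ 1.    , -0.0012,  0.0003,  0.0003],
       [-0.0007, -0.288 ,  0.9576, -0.118 ],
       [ 0.    ,  0.    ,  0.    ,  1.    ]])}
1.0
```

```bash
python3 - <<'E'
from h import *
a=np.load('top0im.npy')[130:370,150:470];save('t_crop.png',cv2.resize(a,None,fx=2.5,fy=2.5,interpolation=cv2.INTER_CUBIC))
a=np.load('scene0im.npy')[170:400,150:470];save('s_crop.png',cv2.resize(a,None,fx=2.5,fy=2.5,interpolation=cv2.INTER_CUBIC))
E
```

```text
(no output)
```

View pics/t_crop.png

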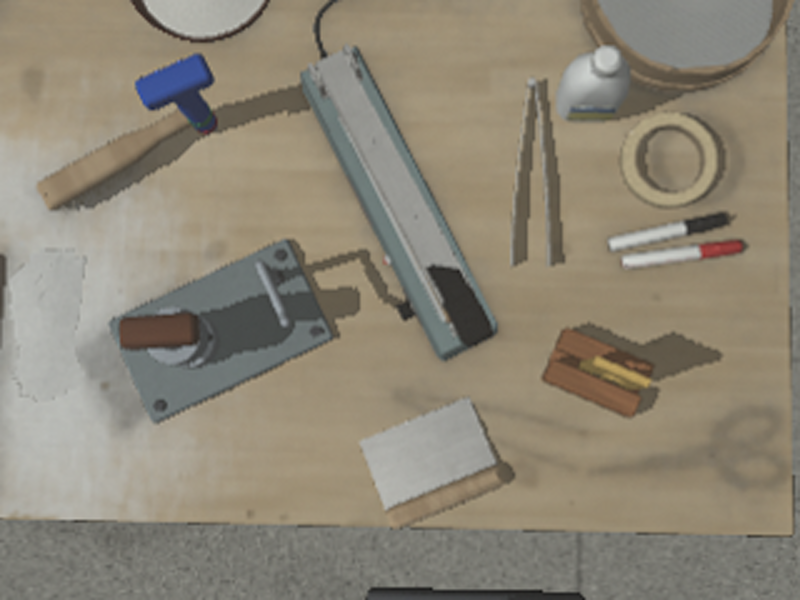

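View pics/s_crop.png

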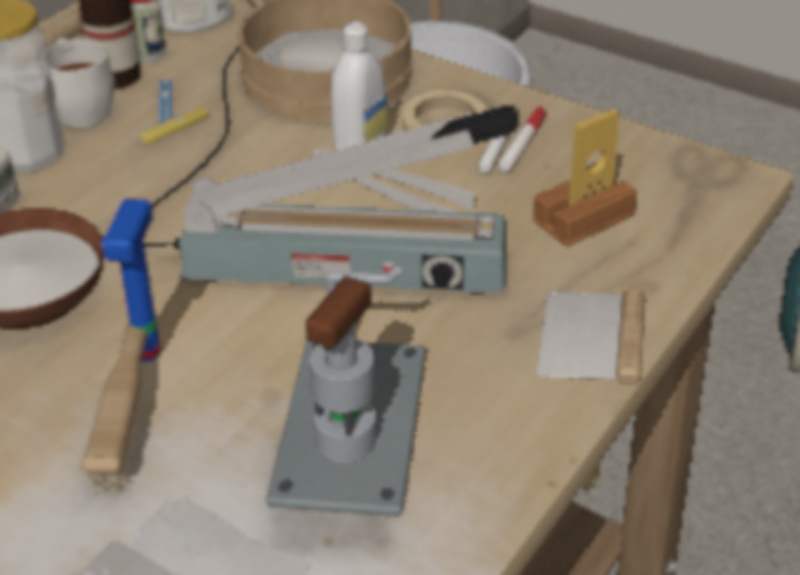

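View pics/top0.png

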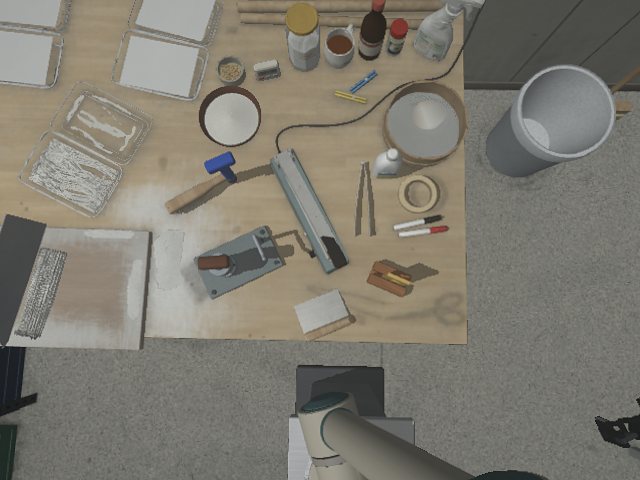

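```bash
python3 - <<'E'
from h import *
d=np.load('top0.npy');X=cloud('top',d);im=np.load('top0im.npy')
def rect(m,name):
    P=X[m][:,:2].astype(np.float32)
    r=cv2.minAreaRect(P*1000);print(name,len(P),r,X[m].mean(0),np.nanpercentile(X[m][:,2],[5,50,95]))
def box(c0,r0,c1,r1):
    m=np.zeros(d.shape,bool);m[int(r0):int(r1),int(c0):int(c1)]=1;return m
z=X[...,2]
print('table',np.nanmedian(z[box(300,120,330,140)]), np.nanmedian(z[box(330,290,360,330)]))
b=box(360,255,425,305)
rect(b&(z>.1),'die');rect(b&(z>.025)&(z<.045),'rest')
b=box(190,220,290,300)
rect(b&(z>.15),'handle');rect(b&(z>.1)&(z<.14),'collar+hook');rect(b&(z>.006)&(z<.018),'base')
hk=box(250,228,268,265)&(z>.09);rect(hk,'hook')
print(X[hk])
print(X[b*0+box(360,255,425,305)&(z>.1)])
rect(box(265,140,350,275)&(z>.03),'sealer')
E
```

```text
table 0.0014923538335983924 0.003688741503545283
die 111 ((501.6744079589844, -96.77061462402344), (55.63694763183594, 8.234065055847168), 67.90380859375) [ 0.5013 -0.0955  0.1263] [0.1054 0.1297 0.1335]
rest 689 ((504.46185302734375, -89.43550109863281), (99.50927734375, 60.177284240722656), 68.21113586425781) [ 0.5039 -0.0866  0.0364] [0.032  0.0366 0.0406]
handle 418 ((528.2118530273438, 332.4593811035156), (30.208385467529297, 68.70194244384766), 5.094048976898193) [0.5274 0.3306 0.1792] [0.1725 0.1801 0.1832]
collar+hook 269 ((541.1731567382812, 293.1533203125), (69.83998107910156, 135.8802490234375), 26.646705627441406) [0.5415 0.2888 0.1183] [0.1095 0.1179 0.1275]
base 2751 ((549.1926879882812, 305.86077880859375), (209.97532653808594, 256.15765380859375), 1.1138525009155273) [0.5408 0.2968 0.0126] [0.008  0.0127 0.0164]
hook 117 ((569.3684692382812, 236.96304321289062), (69.83998107910156, 10.145247459411621), 26.646705627441406) [0.5704 0.2371 0.1229] [0.118  0.1222 0.1333]
[[0.5997 0.2544 0.1216]
 [0.5997 0.2519 0.122 ]
 [0.5994 0.2492 0.1243]
 [0.6004 0.2479 0.1171]
 [0.59
[... 8815 characters left out ...]
6  0.9776  0.0315]
   [ 1.2442  0.9767  0.0292]
   [ 1.2456  0.9755  0.0272]
   ...
   [ 1.4181 -0.9025 -0.1714]
   [ 1.4199 -0.9075 -0.1741]
   [ 1.4196 -0.9103 -0.1736]]

  [[ 1.2426  0.9776  0.0315]
   [ 1.2442  0.9767  0.0292]
   [ 1.2456  0.9755  0.0272]
   ...
   [ 1.4181 -0.9025 -0.1714]
   [ 1.4199 -0.9075 -0.1741]
   [ 1.4196 -0.9103 -0.1736]]

  [[ 1.2426  0.9776  0.0315]
   [ 1.2442  0.9767  0.0292]
   [ 1.2456  0.9755  0.0272]
   ...
   [ 1.4181 -0.9025 -0.1714]
   [ 1.4199 -0.9075 -0.1741]
   [ 1.4196 -0.9103 -0.1736]]]]
sealer 3576 ((654.5679931640625, 173.86183166503906), (357.9678955078125, 185.59127807617188), 26.767736434936523) [0.6655 0.1204 0.105 ] [0.0466 0.0885 0.2019]
```

```bash
cat >> h.py <<'E'
from scipy.spatial.transform import Rotation as Ro
def plan(tgt,yaw=None,n=10,g=1,vertical=True):
    """world target; prints rows (tool mm, rotvec, g). yaw deg of tool x"""
    s=env.observe();p=np.array(s['ee_pos']);R=np.array(s['tool_rot'])
    y0=np.arctan2(R[1,0],R[0,0]);yw=y0 if yaw is None else np.radians(yaw)
    G=np.array([[np.cos(yw),np.sin(yw),0],[np.sin(yw),-np.cos(yw),0],[0,0,-1]]).T
    G=np.column_stack([[np.cos(yw),np.sin(yw),0],[np.sin(yw),-np.cos(yw),0],[0,0,-1]])
    rv=Ro.from_matrix(R.T@G).as_rotvec()
    tgt=np.array(tgt);print('from',p,'yaw',np.degrees(y0),'d',(tgt-p)*1000,'rot',rv)
    for k in range(n):
        Rk=R@Ro.from_rotvec(rv*k/n).as_matrix()
        r=Rk.T@((tgt-p)*1000/n)
        print([round(float(v),1) for v in r]+[round(float(v),3) for v in rv/n]+[g])
E
python3 - <<'E'
from h import *
d=np.load('top0.npy');X=cloud('top',d);z=X[...,2]
m=np.zeros(d.shape,bool);m[140:280,265:355]=1
for lo in (.03,.1,.15,.18):
    P=X[m&(z>lo)];q=P[np.argsort(P[:,0])];print(lo,len(P),q[:3],'maxz',P[:,2].max(),'miny',P[:,1].min())
m[:]=0;m[220:300,190:290]=1
b=X[m&(z>.006)&(z<.018)];A=np.radians(26.65);B=b[:,:2]@np.array([[np.cos(A),-np.sin(A)],[np.sin(A),np.cos(A)]])
print(np.percentile(B,[0,2,5,50,95,98,100],axis=0))
plan([.5017,-.0968,.255],68,12)
E
```

```text
0.03 3576 [[0.5157 0.0705 0.04  ]
 [0.5159 0.0679 0.036 ]
 [0.516  0.073  0.032 ]] maxz 0.21315239859554896 miny 0.016969150619717824
0.1 1612 [[0.5177 0.0479 0.1973]
 [0.5194 0.0482 0.2057]
 [0.5195 0.0504 0.2033]] maxz 0.21315239859554896 miny 0.030003330218402176
0.15 939 [[0.5177 0.0479 0.1973]
 [0.5194 0.0482 0.2057]
 [0.5195 0.0504 0.2033]] maxz 0.21315239859554896 miny 0.030003330218402176
0.18 494 [[0.5177 0.0479 0.1973]
 [0.5194 0.0482 0.2057]
 [0.5195 0.0504 0.2033]] maxz 0.21315239859554896 miny 0.030003330218402176
[[ 0.4888 -0.1222]
 [ 0.5624 -0.071 ]
 [ 0.5651 -0.0659]
 [ 0.6101  0.0158]
 [ 0.6771  0.1268]
 [ 0.6802  0.1323]
 [ 0.7571  0.1531]]
from [ 0.2412 -0.522   0.2563] yaw 24.798176099034027 d [260.5258 425.2258  -1.3396] rot [ 0.0001  0.0001 -0.754 ]
[34.6, -23.1, 0.1, 0.0, 0.0, -0.063, 1]
[36.0, -20.8, 0.1, 0.0, 0.0, -0.063, 1]
[37.2, -18.5, 0.1, 0.0, 0.0, -0.063, 1]
[38.3, -16.2, 0.1, 0.0, 0.0, -0.063, 1]
[39.2, -13.7, 0.1, 0.0, 0.0, -0.063, 1]
[40.0, -11.2, 0.1, 0.0, 0.0, -0.063, 1]
[40.6, -8.7, 0.1, 0.0, 0.0, -0.063, 1]
[41.1, -6.1, 0.1, 0.0, 0.0, -0.063, 1]
[41.4, -3.6, 0.1, 0.0, 0.0, -0.063, 1]
[41.5, -0.9, 0.1, 0.0, 0.0, -0.063, 1]
[41.5, 1.7, 0.1, 0.0, 0.0, -0.063, 1]
[41.3, 4.3, 0.1, 0.0, 0.0, -0.063, 1]
```

>>> drive_tool(
  series=[
    [[34.6,-23.1,0,0,0,-0.063,1],[36,-20.8,0,0,0,-0.063,1],[37.2,-18.5,0,0,0,-0.063,1],[38.3,-16.2,0,0,0,-0.063,1],[39.2,-13.7,0,0,0,-0.063,1],[40,-11.2,0,0,0,-0.063,1],[40.6,-8.7,0,0,0,-0.063,1],[41.1,-6.1,0,0,0,-0.063,1],[41.4,-3.6,0,0,0,-0.063,1],[41.5,-0.9,0,0,0,-0.063,1],[41.5,1.7,0,0,0,-0.063,1],[41.3,4.3,0,0,0,-0.063,1],[0,0,0,0,0,0,1]],
  ],
)

```text
time: 2.3
ee_pos: [0.5066, -0.0806, 0.2559]
tool_rot: [[0.348, 0.937, 0.007], [0.937, -0.348, -0.004], [-0.002, 0.008, -1.0]]
force: [-0.4, -0.8, 0.5]
opening: 0.0851
```

```bash
python3 - <<'E'
from h import *
s=env.observe();im,d=env.grab_frame('wrist');save('w1.png',im)
X=cloud('wrist',d,s);z=X[...,2];print(s['time'],s['ee_pos'],s['qpos'])
m=(z>.1)&(z<.15)&(abs(X[...,0]-.5017)<.06)&(abs(X[...,1]+.0968)<.06)
r=cv2.minAreaRect((X[m][:,:2]*1000).astype(np.float32));print(m.sum(),r,np.percentile(z[m],[2,50,98]))
m2=(z>.125)&m
r=cv2.minAreaRect((X[m2][:,:2]*1000).astype(np.float32));print(m2.sum(),r)
m=(z>.03)&(z<.042)&(abs(X[...,0]-.5017)<.09)&(abs(X[...,1]+.0968)<.09);print(np.percentile(z[m],50))
E
```

```text
2.3 [ 0.5066 -0.0806  0.2559] [-0.292   0.1787  1.6379 -0.0023  1.3172  0.0645]
1299 ((503.7956237792969, -99.03591918945312), (56.62282943725586, 8.008031845092773), 67.82319641113281) [0.1039 0.1303 0.1318]
1140 ((503.77520751953125, -99.08599090576172), (56.514678955078125, 8.008031845092773), 67.82319641113281)
0.03627374813327977
```

View pics/w1.png

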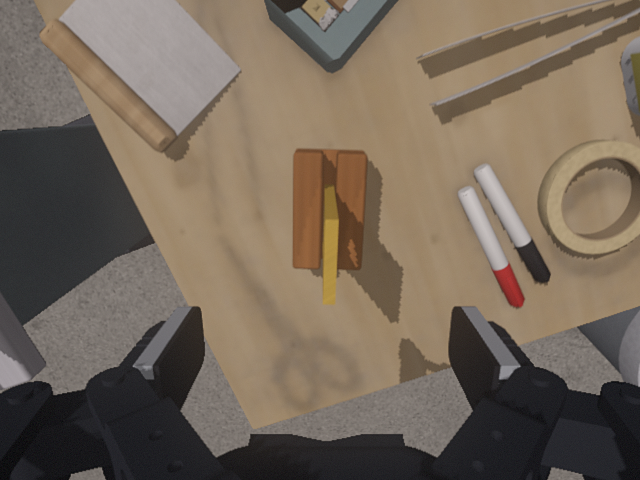

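```bash
python3 - <<'E'
from h import *
plan([.5035,-.0988,.18],67.8,3)
E
```

```text
from [ 0.5055 -0.0824  0.2558] yaw 69.50231276497051 d [ -1.9967 -16.3783 -75.85  ] rot [0.0073 0.0038 0.0297]
[-5.2, 1.1, 25.3, 0.002, 0.001, 0.01, 1]
[-5.3, 1.2, 25.3, 0.002, 0.001, 0.01, 1]
[-5.3, 1.3, 25.3, 0.002, 0.001, 0.01, 1]
```

>>> drive_tool(
  series=[
    [[-8,1.8,25,0.003,0.002,0.015,1],[-8,1.8,25,0.003,0.002,0.015,1],[0,0,20,0,0,0,1],[0,0,0,0,0,0,1],[0,0,0,0,0,0,1]],
  ],
)

```text
time: 2.85
ee_pos: [0.5025, -0.1033, 0.1856]
tool_rot: [[0.382, 0.924, 0.003], [0.924, -0.382, -0.004], [-0.003, 0.004, -1.0]]
force: [-0.4, 0.0, 0.4]
opening: 0.0852
```

```bash
python3 - <<'E'
from h import *
s=env.observe();im,d=env.grab_frame('wrist');save('w2.png',im)
X=cloud('wrist',d,s);z=X[...,2];print(s['time'],s['ee_pos'])
m=(z>.125)&(z<.14)&(abs(X[...,0]-.5017)<.04)&(abs(X[...,1]+.0968)<.04)
r=cv2.minAreaRect((X[m][:,:2]*1000).astype(np.float32));print(m.sum(),r,np.percentile(z[m],[2,50,98]))
plan([.5035,-.0988,.133],67.8,3)
E
```

```text
2.85 [ 0.5025 -0.1033  0.1856]
2226 ((503.7333068847656, -98.94842529296875), (56.4727897644043, 7.946450233459473), 67.73997497558594) [0.1289 0.1304 0.1316]
from [ 0.5024 -0.1032  0.1857] yaw 67.55193185879673 d [  1.1151   4.4308 -52.7036] rot [ 0.0043  0.0029 -0.0043]
[1.6, -0.3, 17.6, 0.001, 0.001, -0.001, 1]
[1.5, -0.3, 17.6, 0.001, 0.001, -0.001, 1]
[1.5, -0.2, 17.6, 0.001, 0.001, -0.001, 1]
```

View pics/w2.png

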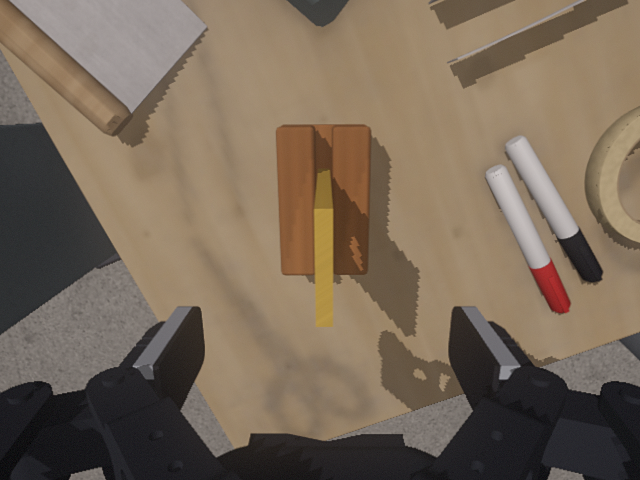

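>>> drive_tool(
  series=[
    [[2.4,-0.4,18,0.002,0.001,-0.002,1],[2.2,-0.4,18,0.002,0.001,-0.002,1],[0,0,13,0,0,0,1],[0,0,2,0,0,0,1],[0,0,0,0,0,0,1],[0,0,0,0,0,0,1]],
  ],
)

```text
time: 3.5
ee_pos: [0.5081, -0.1021, 0.1414]
tool_rot: [[0.38, 0.925, 0.014], [0.925, -0.38, -0.007], [-0.001, 0.016, -1.0]]
force: [0.1, -0.1, 0.1]
opening: 0.0854
```

```bash
python3 - <<'E'
from h import *
plan([.5035,-.0988,.133],67.8,1)
E
```

```text
from [ 0.5081 -0.1021  0.1414] yaw 67.64528220662395 d [-4.613   3.3484 -8.4161] rot [ 0.0156  0.0007 -0.0027]
[1.3, -5.7, 8.3, 0.016, 0.001, -0.003, 1]
```

>>> drive_tool(
  series=[
    [[1.3,-5.7,6,0.016,0.001,-0.003,1],[0,0,0,0,0,0,1]],
  ],
)

```text
time: 3.7
ee_pos: [0.504, -0.0989, 0.1367]
tool_rot: [[0.377, 0.926, 0.002], [0.926, -0.377, -0.0], [0.001, 0.002, -1.0]]
force: [0.2, -0.3, 0.3]
opening: 0.0857
```

```bash
python3 - <<'E'
from h import *
plan([.5035,-.0988,.133],67.8,1)
print(env.observe()['joint_vel'])
E
```

```text
from [ 0.504  -0.0989  0.1367] yaw 67.82498774453543 d [-0.4695  0.1372 -3.6654] rot [ 0.0015 -0.0006  0.0004]
[-0.1, -0.5, 3.7, 0.002, -0.001, 0.0, 1]
[-0.0011 -0.0154 -0.0308 -0.003  -0.0083 -0.    ]
```

>>> drive_tool(
  series=[
    [[0,-0.5,3.5,0.002,-0.001,0,1],[0,0,0.5,0,0,0,-1],[0,0,0,0,0,0,-1],[0,0,0,0,0,0,-1],[0,0,0,0,0,0,-1],[0,0,0,0,0,0,-1],[0,0,0,0,0,0,-1]],
  ],
)

```text
time: 4.4
ee_pos: [0.504, -0.0988, 0.133]
tool_rot: [[0.377, 0.926, 0.001], [0.926, -0.377, -0.001], [-0.0, 0.001, -1.0]]
force: [0.5, 0.8, 2.9]
opening: 0.0067
```

```bash
python3 - <<'E'
from h import *
plan([.5035,-.0988,.133],67.8,1)
E
```

```text
from [ 0.504  -0.0988  0.133 ] yaw 67.83894715998055 d [-0.547   0.024   0.0277] rot [0.0008 0.0005 0.0007]
[-0.2, -0.5, -0.0, 0.001, 0.0, 0.001, 1]
```

>>> drive_tool(
  series=[
    [[0,0,-8,0,0,0,-1],[0,0,-20,0,0,0,-1],[0,0,-35,0,0,0,-1],[0,0,-40,0,0,0,-1],[0,0,-40,0,0,0,-1],[0,0,-40,0,0,0,-1],[0,0,-40,0,0,0,-1],[0,0,-20,0,0,0,-1],[0,0,0,0,0,0,-1]],
  ],
)

```text
time: 5.3
ee_pos: [0.5016, -0.0979, 0.3851]
tool_rot: [[0.377, 0.926, -0.006], [0.926, -0.377, 0.001], [-0.001, -0.006, -1.0]]
force: [-0.0, 0.2, -2.8]
opening: 0.0064
```

```bash
python3 - <<'E'
from h import *
s=env.observe();im,d=env.grab_frame('wrist');save('w3.png',im);im,_=env.grab_frame('scene');save('s3.png',im[100:400,150:550])
A=np.radians(26.65);hx=np.array([np.cos(A),np.sin(A)]);hook=np.array([.572,.238])
pre=hook-.10*hx;print(pre)
plan([pre[0],pre[1],.37],116.65,12,-1)
E
```

```text
[0.4826 0.1931]
from [ 0.5004 -0.0975  0.3818] yaw 67.83292680774666 d [-17.8025 290.6937 -11.7913] rot [-0.0115 -0.0038 -0.852 ]
[21.9, -10.5, 1.1, -0.001, -0.0, -0.071, -1]
[22.6, -8.9, 1.1, -0.001, -0.0, -0.071, -1]
[23.1, -7.3, 1.0, -0.001, -0.0, -0.071, -1]
[23.6, -5.6, 1.0, -0.001, -0.0, -0.071, -1]
[23.9, -4.0, 1.0, -0.001, -0.0, -0.071, -1]
[24.2, -2.2, 1.0, -0.001, -0.0, -0.071, -1]
[24.3, -0.5, 1.0, -0.001, -0.0, -0.071, -1]
[24.2, 1.2, 1.0, -0.001, -0.0, -0.071, -1]
[24.1, 2.9, 1.0, -0.001, -0.0, -0.071, -1]
[23.8, 4.6, 1.0, -0.001, -0.0, -0.071, -1]
[23.4, 6.3, 1.0, -0.001, -0.0, -0.071, -1]
[22.9, 7.9, 1.0, -0.001, -0.0, -0.071, -1]
```

View pics/s3.png

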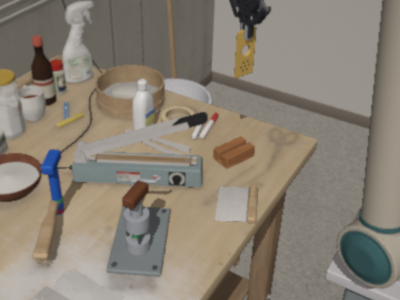

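View pics/w3.png

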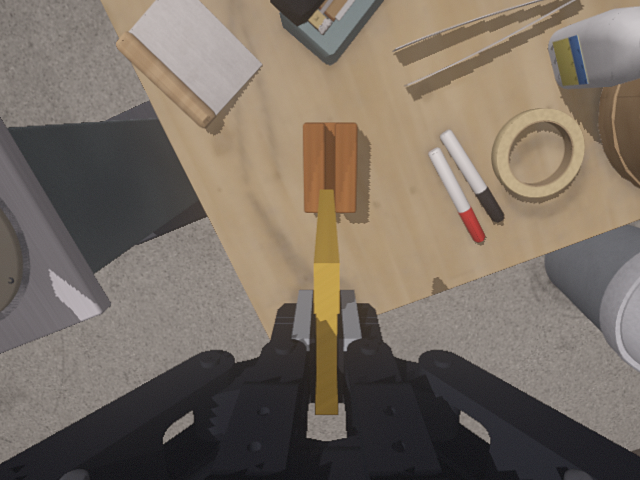

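>>> drive_tool(
  series=[
    [[21.9,-10.5,0,-0.001,0,-0.071,-1],[22.6,-8.9,0,-0.001,0,-0.071,-1],[23.1,-7.3,0,-0.001,0,-0.071,-1],[23.6,-5.6,0,-0.001,0,-0.071,-1],[23.9,-4,0,-0.001,0,-0.071,-1],[24.2,-2.2,0,-0.001,0,-0.071,-1],[24.3,-0.5,0,-0.001,0,-0.071,-1],[24.2,1.2,0,-0.001,0,-0.071,-1],[24.1,2.9,0,-0.001,0,-0.071,-1],[23.8,4.6,0,-0.001,0,-0.071,-1],[23.4,6.3,0,-0.001,0,-0.071,-1],[22.9,7.9,0,-0.001,0,-0.071,-1],[0,0,0,0,0,0,-1],[0,0,0,0,0,0,-1]],
  ],
)

```text
time: 6.8
ee_pos: [0.4636, 0.2024, 0.3473]
tool_rot: [[-0.476, 0.877, -0.067], [0.879, 0.477, 0.001], [0.032, -0.058, -0.998]]
force: [0.3, -1.6, -2.1]
opening: 0.0066
```

```bash
python3 - <<'E'
from h import *
s=env.observe();im,d=env.grab_frame('wrist');save('w4.png',im);np.save('w4.npy',d)
X=cloud('wrist',d,s);z=X[...,2];print(s['time'],s['ee_pos'],s['force'])
m=(z>.105)&(z<.15)&(np.hypot(X[...,0]-.572,X[...,1]-.238)<.05)
print(m.sum());
if m.sum()>20:
    r=cv2.minAreaRect((X[m][:,:2]*1000).astype(np.float32));print(r,np.percentile(z[m],[2,50,98]))
A=np.radians(26.65);hx=np.array([np.cos(A),np.sin(A)]);hook=np.array([.572,.238])
pre=hook-.10*hx
plan([pre[0],pre[1],.20],116.65,5,-1)
E
```

```text
6.8 [0.4636 0.2024 0.3473] [ 0.2847 -1.5715 -2.053 ]
991
((570.9989624023438, 235.38668823242188), (71.21012878417969, 9.97630786895752), 26.755754470825195) [0.1119 0.1218 0.1332]
from [0.4635 0.2024 0.3471] yaw 118.41912219936485 d [  19.0832   -9.2183 -147.1499] rot [-0.0592 -0.0323  0.0318]
[-4.4, 4.2, 29.1, -0.012, -0.006, 0.006, -1]
[-4.2, 3.9, 29.2, -0.012, -0.006, 0.006, -1]
[-4.0, 3.6, 29.2, -0.012, -0.006, 0.006, -1]
[-3.8, 3.2, 29.3, -0.012, -0.006, 0.006, -1]
[-3.6, 2.9, 29.4, -0.012, -0.006, 0.006, -1]
```

View pics/w4.png

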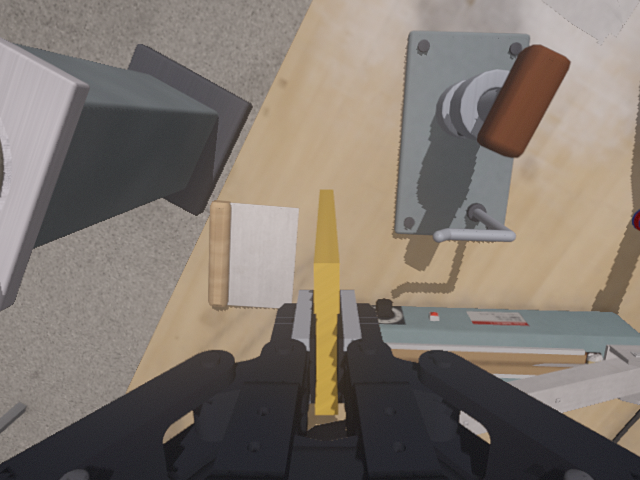

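>>> drive_tool(
  series=[
    [[0,0,0,-0.059,-0.032,0.032,-1],[0,0,0,0,0,0,-1],[0,0,0,0,0,0,-1]],
  ],
)

```text
time: 7.15
ee_pos: [0.4632, 0.1998, 0.3445]
tool_rot: [[-0.444, 0.896, -0.004], [0.896, 0.444, -0.003], [-0.0, -0.005, -1.0]]
force: [-0.2, 0.2, -2.2]
opening: 0.007
```

```bash
cat >> h.py <<'E'
A=np.radians(26.7);hx=np.array([np.cos(A),np.sin(A)]);hy=np.array([-hx[1],hx[0]])
E
python3 - <<'E'
from h import *
hook=np.array([.5732,.2365])
pre=hook-.10*hx
plan([pre[0],pre[1],.20],116.7,5,-1)
E
```

```text
from [0.4632 0.1998 0.3445] yaw 116.38751554796205 d [  20.6469   -8.2184 -144.4673] rot [-0.0051  0.0005 -0.0055]
[-3.3, 3.1, 28.9, -0.001, 0.0, -0.001, -1]
[-3.3, 3.1, 28.9, -0.001, 0.0, -0.001, -1]
[-3.3, 3.0, 28.9, -0.001, 0.0, -0.001, -1]
[-3.3, 3.0, 28.9, -0.001, 0.0, -0.001, -1]
[-3.3, 3.0, 28.9, -0.001, 0.0, -0.001, -1]
```

>>> drive_tool(
  series=[
    [[-3.3,3,28.9,-0.001,0,-0.001,-1],[-3.3,3,28.9,-0.001,0,-0.001,-1],[-3.3,3,28.9,-0.001,0,-0.001,-1],[-3.3,3,28.9,-0.001,0,-0.001,-1],[-3.3,3,28.9,-0.001,0,-0.001,-1],[0,0,0,0,0,0,-1],[0,0,0,0,0,0,-1]],
  ],
)

```text
time: 7.85
ee_pos: [0.4882, 0.1875, 0.1967]
tool_rot: [[-0.445, 0.896, -0.001], [0.896, 0.445, -0.0], [0.0, -0.001, -1.0]]
force: [-0.9, -0.4, -2.3]
opening: 0.0066
```

```bash
python3 - <<'E'
from h import *
s=env.observe();im,d=env.grab_frame('wrist');save('w5.png',im)
X=cloud('wrist',d,s);z=X[...,2];print(s['time'],s['ee_pos'],s['force'])
m=(z>.105)&(z<.15)&(np.hypot(X[...,0]-.572,X[...,1]-.238)<.05)
print(m.sum());
if m.sum()>20:
    r=cv2.minAreaRect((X[m][:,:2]*1000).astype(np.float32));print(r,np.percentile(z[m],[2,50,98]))
    P=X[m][:,:2]*1000;print(np.percentile(P@hx,[0,2,98,100]),np.percentile(P@hy,[0,2,50,98,100]))
hook=np.array([.5732,.2365]);print(hook@hx,hook@hy, s['ee_pos'][:2]@hx,s['ee_pos'][:2]@hy)
plan([*(hook-.10*hx),.1795],116.7,1,-1)
im,_=env.grab_frame('scene');save('s5.png',cv2.resize(im[230:400,200:400],None,fx=3.5,fy=3.5))
E
```

```text
7.85 [0.4882 0.1875 0.1967] [-0.8817 -0.3911 -2.2957]
2818
((571.111328125, 235.43453979492188), (71.11373901367188, 10.361123085021973), 26.518245697021484) [0.1102 0.1218 0.1331]
[580.4395 581.7963 648.5505 651.5605] [-51.4248 -50.4989 -44.6243 -41.455  -41.013 ]
0.6183444229621761 -0.04626731666709836 0.520353635377234 -0.051833713329656944
from [0.488  0.1875 0.1967] yaw 116.42008583377608 d [ -4.1031   4.1098 -17.2388] rot [-0.0011 -0.0002 -0.0049]
[5.5, -1.8, 17.2, -0.001, -0.0, -0.005, -1]
```

View pics/w5.png

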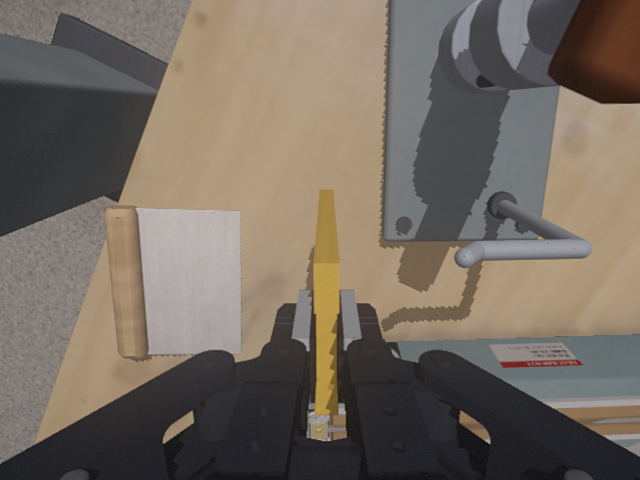

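View pics/s5.png

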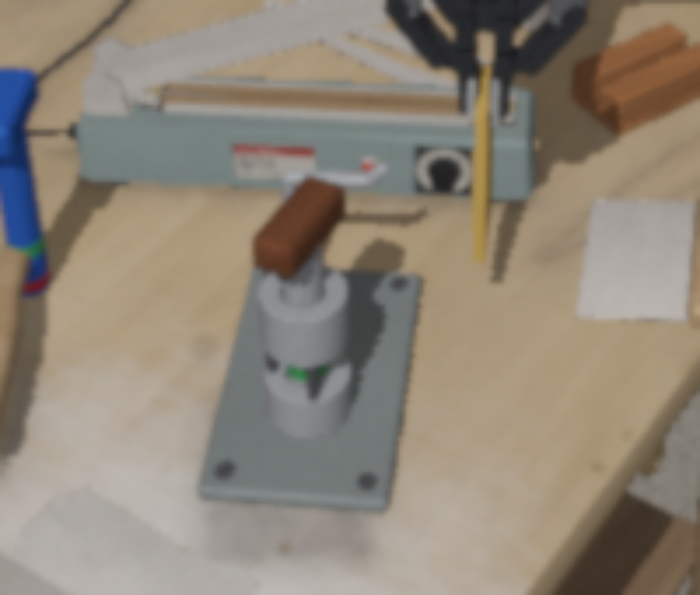

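>>> drive_tool(
  series=[
    [[5.5,0,17,-0.001,0,-0.005,-1],[0,0,0,0,0,0,-1],[0,0,0,0,0,0,-1]],
  ],
)

```text
time: 8.25
ee_pos: [0.4887, 0.1935, 0.1854]
tool_rot: [[-0.45, 0.893, 0.01], [0.893, 0.45, 0.003], [-0.002, 0.011, -1.0]]
force: [0.5, 0.3, -2.2]
opening: 0.0067
```

```bash
python3 - <<'E'
from h import *
s=env.observe();im,d=env.grab_frame('wrist')
X=cloud('wrist',d,s);z=X[...,2];R=np.array(s['tool_rot']);p=np.array(s['ee_pos'])
T=(X-p)@R*1000
m=(abs(T[...,1])<6)&(abs(T[...,0])<35)&(abs(T[...,2])<9)
print('plate top tool z',np.percentile(T[m],[5,50,95],axis=0),m.sum())
m=(im[...,0]>170)&(im[...,2]<90)&(abs(T[...,1])<12)&(abs(T[...,0])<40)
print('yellow',np.percentile(T[m],[1,50,99],axis=0))
print(s['time'],p,p[:2]@hx,p[:2]@hy)
tg=hx*.58+hy*-.0462
plan([*(hx*.53+hy*-.0462),.1795],116.7,1,-1)
plan([*(hx*.6185+hy*-.0462),.1795],116.7,6,-1)
im,_=env.grab_frame('scene')
E
```

```text
plate top tool z [[-24.6584  -3.9866  -2.7757]
 [  8.0357   0.0585   2.4607]
 [ 27.2954   3.8483   4.181 ]] 4159
yellow [[-26.6007  -3.9642   1.2197]
 [ 10.112   -0.9045   2.4896]
 [ 27.4182   3.5036   3.7568]]
8.25 [0.4887 0.1935 0.1854] 0.5235510775016095 -0.04677605971906396
from [0.4884 0.1934 0.1853] yaw 116.72772587698256 d [ 5.8099  3.4402 -5.7666] rot [0.0101 0.0019 0.0005]
[0.5, 6.7, 5.8, 0.01, 0.002, 0.0, -1]
from [0.4884 0.1934 0.1853] yaw 116.72772587698256 d [84.8733 43.205  -5.7666] rot [0.0101 0.0019 0.0005]
[0.1, 15.9, 1.1, 0.002, 0.0, 0.0, -1]
[0.1, 15.9, 1.1, 0.002, 0.0, 0.0, -1]
[0.1, 15.9, 1.1, 0.002, 0.0, 0.0, -1]
[0.1, 15.9, 1.0, 0.002, 0.0, 0.0, -1]
[0.1, 15.9, 1.0, 0.002, 0.0, 0.0, -1]
[0.1, 15.9, 1.0, 0.002, 0.0, 0.0, -1]
```

>>> drive_tool(
  series=[
    [[0.3,10,3,0.005,0.001,0,-1],[0.2,10,2.8,0.005,0.001,0,-1],[0,8,0,0,0,0,-1],[0,0,0,0,0,0,-1],[0,0,0,0,0,0,-1]],
  ],
)

```text
time: 8.85
ee_pos: [0.5176, 0.208, 0.1808]
tool_rot: [[-0.45, 0.893, 0.003], [0.893, 0.45, 0.001], [-0.001, 0.003, -1.0]]
force: [0.1, -0.2, -1.4]
opening: 0.0063
```

```bash
cat >> h.py <<'E'
def hk():
    s=env.observe();p=np.array(s['ee_pos']);print('t',s['time'],'hx',p[:2]@hx*1000,'hy',p[:2]@hy*1000,'z',p[2]*1000,'F',s['force'],'op',s['opening'])
E
python3 - <<'E'
from h import *
hk()
plan([*(hx*.555+hy*-.0462),.1795],116.7,1,-1)
E
```

```text
t 8.85 hx 555.8371500687628 hy -46.700112257732876 z 180.79916135076587 F [ 0.0793 -0.1795 -1.4394] op 0.006325101772503495
from [0.5176 0.208  0.1808] yaw 116.72112439472481 d [-0.9726  0.0706 -1.2992] rot [0.0032 0.0007 0.0004]
[0.5, -0.8, 1.3, 0.003, 0.001, 0.0, -1]
```

>>> drive_tool(
  series=[
    [[0.5,0,1.8,0.003,0.001,0,-1],[0,6,0,0,0,0,-1],[0,6,0,0,0,0,-1],[0,6,0,0,0,0,-1],[0,6,0,0,0,0,-1],[0,0,0,0,0,0,-1]],
  ],
)

```text
time: 9.45
ee_pos: [0.5403, 0.2201, 0.1786]
tool_rot: [[-0.45, 0.893, -0.001], [0.893, 0.45, 0.0], [0.001, -0.0, -1.0]]
force: [-0.0, 0.2, -1.9]
opening: 0.0069
```

```bash
python3 - <<'E'
from h import *
hk()
im,d=env.grab_frame('scene');save('s6.png',cv2.resize(im[230:380,220:370],None,fx=4,fy=4))
plan([*(hx*.600+hy*-.0462),.179],116.7,1,-1)
E
```

```text
t 9.45 hx 581.596647424105 hy -46.11831578089896 z 178.60618781914468 F [-0.0434  0.1608 -1.883 ] op 0.0069179868189933776
from [0.5398 0.2199 0.1785] yaw 116.7130214196016 d [17.0047  8.3957  0.4583] rot [-0.0013 -0.0006  0.0002]
[-0.1, 19.0, -0.5, -0.001, -0.001, 0.0, -1]
```

View pics/s6.png

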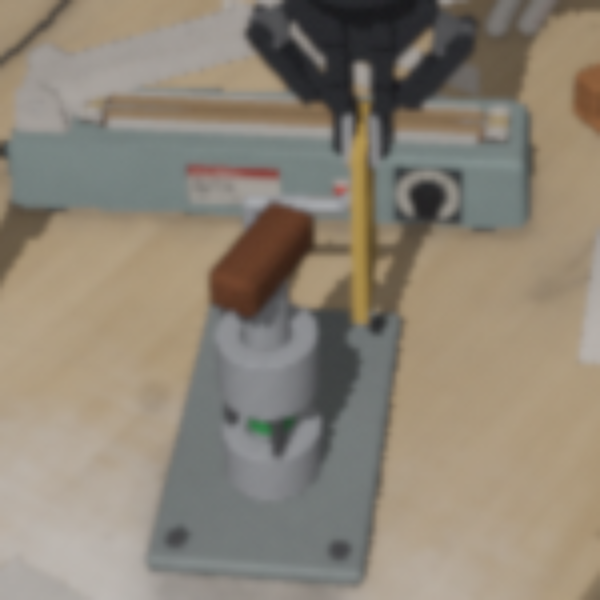

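>>> drive_tool(
  series=[
    [[0,6,-0.2,-0.001,0,0,-1],[0,6,0,0,0,0,-1],[0,6,0,0,0,0,-1],[0,6,0,0,0,0,-1],[0,6,0,0,0,0,-1],[0,0,0,0,0,0,-1]],
  ],
)

```text
time: 10.1
ee_pos: [0.5689, 0.2346, 0.1787]
tool_rot: [[-0.45, 0.893, -0.0], [0.893, 0.45, 0.0], [0.001, -0.0, -1.0]]
force: [0.8, 0.9, -2.6]
opening: 0.0069
```

```bash
python3 - <<'E'
from h import *
hk()
plan([*(hx*.6185+hy*-.0462),.179],116.7,1,-1)
E
```

```text
t 10.1 hx 613.6458609002723 hy -46.04627805766094 z 178.65201827406554 F [ 0.8123  0.8502 -2.619 ] op 0.006920242073312747
from [0.5689 0.2346 0.1787] yaw 116.71302006169012 d [4.4056 2.0437 0.348 ] rot [-0.0002 -0.0006  0.0002]
[-0.2, 4.9, -0.3, -0.0, -0.001, 0.0, -1]
```

>>> drive_tool(
  series=[
    [[0,4,0,0,0,0,-1],[0,0,4,0,0,0,-1],[0,0,4,0,0,0,-1],[0,0,3,0,0,0,-1],[0,0,1.5,0,0,0,-1],[0,0,0,0,0,0,-1]],
  ],
)

```text
time: 10.7
ee_pos: [0.5722, 0.2363, 0.1651]
tool_rot: [[-0.45, 0.893, -0.002], [0.893, 0.45, 0.0], [0.001, -0.001, -1.0]]
force: [-0.7, 0.2, -0.3]
opening: 0.0068
```

```bash
python3 - <<'E'
from h import *
hk()
im,d=env.grab_frame('wrist');save('w7.png',im)
im,d=env.grab_frame('scene');save('s7.png',cv2.resize(im[230:380,220:370],None,fx=4,fy=4))
E
```

```text
t 10.7 hx 617.3411437595086 hy -45.95139111282853 z 165.08740670942183 F [-0.6843  0.1858 -0.2895] op 0.006769544702078787
```

View pics/w7.png

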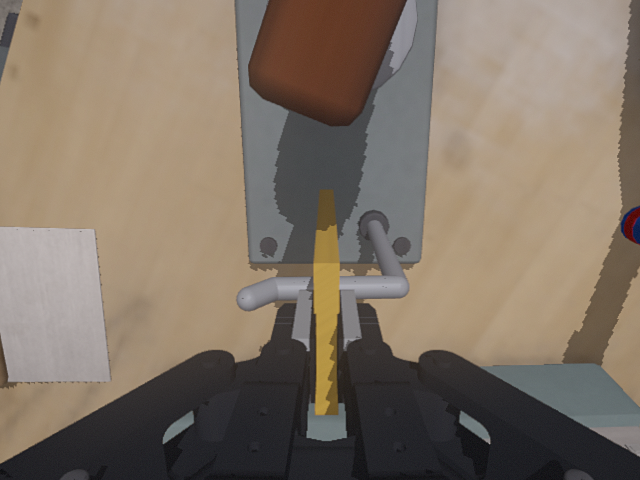

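View pics/s7.png

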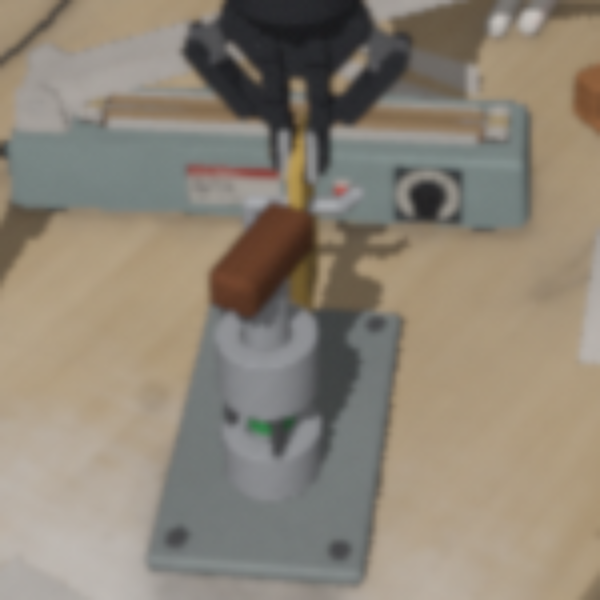

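>>> drive_tool(
  series=[
    [[0,0,0.8,0,0,0,-1],[0,0,0,0,0,0,-1]],
  ],
)

```text
time: 11.0
ee_pos: [0.5721, 0.2364, 0.1652]
tool_rot: [[-0.45, 0.893, -0.001], [0.893, 0.45, 0.0], [0.001, -0.001, -1.0]]
force: [-0.8, -0.6, -1.4]
opening: 0.0068
```

```bash
python3 -c "
from h import *
hk()"
```

```text
t 11.0 hx 617.3336264392758 hy -45.91425506587818 z 165.16777309022186 F [-0.783  -0.6164 -1.3501] op 0.006836754310638244
```

>>> drive_tool(
  series=[
    [[0,0,1.2,0,0,0,-1],[0,0,0.8,0,0,0,-1],[0,0,0,0,0,0,-1]],
  ],
)

```text
time: 11.3
ee_pos: [0.5722, 0.2364, 0.1651]
tool_rot: [[-0.45, 0.893, 0.001], [0.893, 0.45, 0.001], [0.0, 0.001, -1.0]]
force: [0.8, -0.2, -1.3]
opening: 0.0068
```

```bash
python3 -c "
from h import *
hk()"
```

```text
t 11.3 hx 617.3479758488492 hy -45.92336001366484 z 165.09432816321439 F [ 0.8007 -0.1983 -1.2988] op 0.006823377169861066
```

>>> drive_tool(
  series=[
    [[0,0,2.5,0,0,0,-1],[0,0,0,0,0,0,-1]],
  ],
)

```text
time: 11.5
ee_pos: [0.5724, 0.2364, 0.1651]
tool_rot: [[-0.45, 0.893, 0.003], [0.893, 0.45, 0.001], [-0.0, 0.003, -1.0]]
force: [0.3, -0.0, -1.6]
opening: 0.0069
```

```bash
python3 -c "
from h import *
hk()"
```

```text
t 11.5 hx 617.5723105750775 hy -45.95070273894304 z 165.12481052374707 F [ 0.3211 -0.0195 -1.6381] op 0.00687455655187515
```

>>> drive_tool(
  series=[
    [[0,0,0,0,0,0,-0.6],[0,0,0,0,0,0,-0.3],[0,0,0,0,0,0,0],[0,0,0,0,0,0,0],[0,0,-10,0,0,0,0],[0,0,-30,0,0,0,0],[0,0,-40,0,0,0,0],[0,0,-40,0,0,0,1],[0,0,0,0,0,0,1],[0,0,0,0,0,0,1]],
  ],
)

```text
time: 12.5
ee_pos: [0.5725, 0.2363, 0.2893]
tool_rot: [[-0.45, 0.893, 0.002], [0.893, 0.45, 0.001], [-0.0, 0.002, -1.0]]
force: [0.1, -0.7, -0.3]
opening: 0.0835
```

```bash
python3 - <<'E'
from h import *
hk()
s=env.observe()
im,d=env.grab_frame('wrist');save('w8.png',im);np.save('w8.npy',d)
X=cloud('wrist',d,s);z=X[...,2]
m=(z>.145)&(z<.175)&(np.hypot(X[...,0]-.572,X[...,1]-.238)<.05)
if m.sum()>20:
    r=cv2.minAreaRect((X[m][:,:2]*1000).astype(np.float32));print(m.sum(),r,np.percentile(z[m],[2,50,98]))
m=(z>.165)&(z<.2)&(np.hypot(X[...,0]-.53,X[...,1]-.331)<.06)
r=cv2.minAreaRect((X[m][:,:2]*1000).astype(np.float32));print('handle',m.sum(),r,np.percentile(z[m],[2,50,98]))
im,d=env.grab_frame('scene');save('s8.png',cv2.resize(im[230:380,220:370],None,fx=4,fy=4))
E
```

```text
t 12.5 hx 617.6714643011767 hy -46.13260234351429 z 289.34250448204585 F [ 0.0916 -0.707  -0.2515] op 0.08353116613468926
1274 ((573.218994140625, 236.6206512451172), (8.263618469238281, 56.395294189453125), 26.828266143798828) [0.1482 0.1624 0.1639]
handle 6749 ((530.4551391601562, 328.50726318359375), (30.19350814819336, 62.37428283691406), 5.428463935852051) [0.1751 0.18   0.1817]
```

View pics/w8.png

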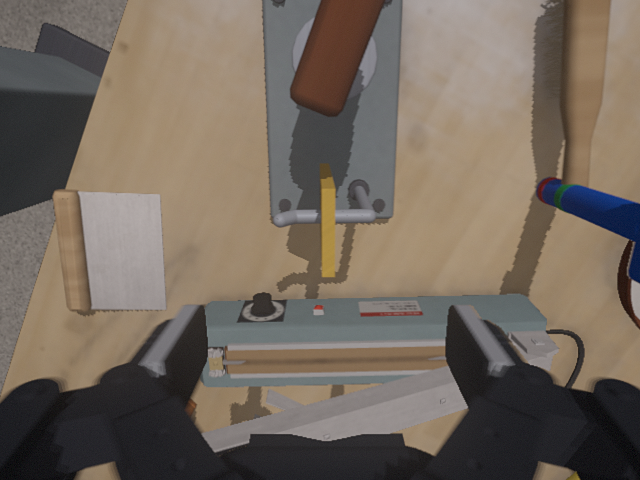

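View pics/s8.png

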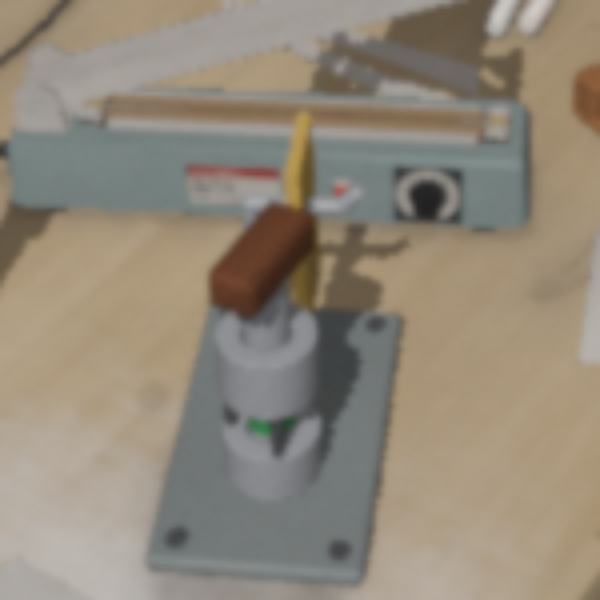

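```bash
python3 - <<'E'
from h import *
plan([.5302,.3305,.27],95.3,6,1)
E
```

```text
from [0.5725 0.2363 0.2887] yaw 116.71659761998205 d [-42.3123  94.181  -18.7242] rot [ 0.0013 -0.0003  0.3738]
[17.2, 0.8, 3.1, 0.0, -0.0, 0.062, 1]
[17.2, -0.3, 3.1, 0.0, -0.0, 0.062, 1]
[17.2, -1.4, 3.1, 0.0, -0.0, 0.062, 1]
[17.0, -2.5, 3.1, 0.0, -0.0, 0.062, 1]
[16.8, -3.5, 3.1, 0.0, -0.0, 0.062, 1]
[16.6, -4.5, 3.1, 0.0, -0.0, 0.062, 1]
```

>>> drive_tool(
  series=[
    [[17.2,0.8,3,0,0,0.062,1],[17.2,-0.3,3,0,0,0.062,1],[17.2,-1.4,3,0,0,0.062,1],[17,-2.5,3,0,0,0.062,1],[16.8,-3.5,3,0,0,0.062,1],[16.6,-4.5,3,0,0,0.062,1],[0,0,0,0,0,0,1],[0,0,0,0,0,0,1]],
  ],
)

```text
time: 13.4
ee_pos: [0.5247, 0.3305, 0.2572]
tool_rot: [[-0.079, 0.997, -0.02], [0.997, 0.079, -0.01], [-0.008, -0.021, -1.0]]
force: [-0.4, -0.1, -0.1]
opening: 0.0853
```

```bash
cat >> h.py <<'E'
def handle(name,zlo=.165,zhi=.2):
    s=env.observe();im,d=env.grab_frame('wrist');save(name,im)
    X=cloud('wrist',d,s);z=X[...,2]
    m=(z>zlo)&(z<zhi)&(np.hypot(X[...,0]-.53,X[...,1]-.331)<.06)
    r=cv2.minAreaRect((X[m][:,:2]*1000).astype(np.float32));print('handle',m.sum(),r,np.percentile(z[m],[2,50,98]))
    m=(z>.105)&(z<.125)&(np.hypot(X[...,0]-.53,X[...,1]-.331)<.06)
    if m.sum()>50: print('collar',m.sum(),cv2.minEnclosingCircle((X[m][:,:2]*1000).astype(np.float32)))
    return s,im,X
E
python3 - <<'E'
from h import *
s,im,X=handle('w9.png');print(s['time'])
plan([.5302,.3305,.20],95.3,1,1)
E
```

```text
handle 7791 ((529.987060546875, 333.0444030761719), (30.114179611206055, 68.74897003173828), 5.281075954437256) [0.1729 0.18   0.1815]
collar 1190 ((530.0762939453125, 332.3533020019531), 27.86469268798828)
13.4
from [0.5247 0.3305 0.2571] yaw 94.50287816967437 d [  5.5153   0.0357 -57.1256] rot [-0.0212  0.0077 -0.014 ]
[0.1, 6.7, 57.0, -0.021, 0.008, -0.014, 1]
```

View pics/w9.png

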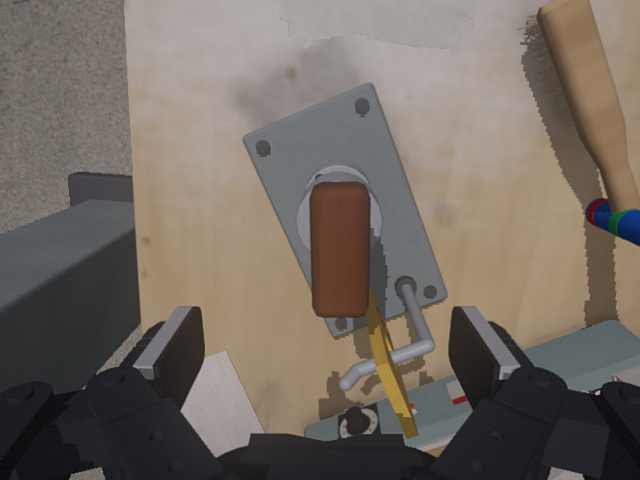

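>>> drive_tool(
  series=[
    [[2,6.5,10,-0.021,0.008,-0.014,1],[0,0,12,0,0,0,1],[0,0,12,0,0,0,1],[0,0,12,0,0,0,1],[0,0,5,0,0,0,1],[0,0,0,0,0,0,1]],
  ],
)

```text
time: 14.05
ee_pos: [0.5319, 0.3289, 0.2016]
tool_rot: [[-0.091, 0.996, -0.002], [0.996, 0.091, -0.003], [-0.002, -0.002, -1.0]]
force: [0.2, 0.3, 1.0]
opening: 0.0852
```

```bash
python3 - <<'E'
from h import *
plan([.5300,.3326,.173],95.28,1,1)
E
```

```text
from [0.5319 0.3289 0.2016] yaw 95.22362336297674 d [ -1.8796   3.6615 -28.6   ] rot [-0.0023  0.0023 -0.001 ]
[3.9, -1.5, 28.6, -0.002, 0.002, -0.001, 1]
```

>>> drive_tool(
  series=[
    [[3.9,-1.5,10,-0.002,0.002,-0.001,1],[0,0,10,0,0,0,1],[0,0,7,0,0,0,1],[0,0,0,0,0,0,1]],
  ],
)

```text
time: 14.45
ee_pos: [0.53, 0.3333, 0.1727]
tool_rot: [[-0.092, 0.996, 0.001], [0.996, 0.092, 0.0], [0.0, 0.001, -1.0]]
force: [0.1, 1.0, 0.6]
opening: 0.0854
```

```bash
python3 - <<'E'
from h import *
handle('w10.png',.17)
plan([.5300,.3326,.173],95.28,1,1)
E
```

```text
handle 26794 ((531.6083984375, 336.6736755371094), (96.15515899658203, 69.84332275390625), 36.99053192138672) [0.1718 0.1803 0.1987]
collar 2606 ((530.031982421875, 332.681640625), 27.855375289916992)
from [0.5303 0.3334 0.1732] yaw 95.30041988181756 d [-0.274  -0.8079 -0.245 ] rot [ 0.0013 -0.0005  0.0004]
[-0.8, -0.3, 0.2, 0.001, -0.001, 0.0, 1]
```

>>> drive_tool(
  series=[
    [[-0.7,0,0,0,0,0,1],[0,0,0,0,0,0,-1],[0,0,0,0,0,0,-1],[0,0,0,0,0,0,-1],[0,0,0,0,0,0,-1],[0,0,0,0,0,0,-1]],
  ],
)

```text
time: 15.1
ee_pos: [0.5312, 0.3331, 0.175]
tool_rot: [[-0.092, 0.996, 0.004], [0.996, 0.092, 0.002], [0.002, 0.004, -1.0]]
force: [1.4, -0.0, -1.8]
opening: 0.0294
```

```bash
python3 - <<'E'
from h import *
s=env.observe();print(s['force'],s['torque'],s['opening'],s['ee_pos'])
plan([.5300,.3326,.173],95.28,1,1)
E
```

```text
[ 1.3549 -0.0138 -1.8127] [-0.0118 -0.1042  0.0226] 0.029359403745157654 [0.5312 0.3331 0.175 ]
from [0.5312 0.3331 0.175 ] yaw 95.29749404589225 d [-1.1569 -0.4665 -2.0052] rot [ 0.0041 -0.0017  0.0003]
[-0.4, -1.2, 2.0, 0.004, -0.002, 0.0, 1]
```

>>> drive_tool(
  series=[
    [[0,-0.8,-4,0.002,-0.001,0,-1],[0,0,-5,0,0,0,-1],[0,0,-5,0,0,0,-1],[0,0,0,0,0,0,-1]],
  ],
)

```text
time: 15.5
ee_pos: [0.5301, 0.3329, 0.1883]
tool_rot: [[-0.092, 0.996, 0.0], [0.996, 0.092, 0.0], [-0.0, 0.0, -1.0]]
force: [0.7, -0.6, -3.1]
opening: 0.0293
```

```bash
python3 - <<'E'
from h import *
s=env.observe();print(s['force'],s['torque'],s['opening'],s['ee_pos'])
plan([.5303,.3329,.2515],95.28,1,1)
E
```

```text
[ 0.6864 -0.5835 -3.1178] [ 0.0166 -0.0054 -0.0576] 0.029283087536637088 [0.5301 0.3329 0.1883]
from [0.5301 0.3329 0.1883] yaw 95.29832910924115 d [ 0.171   0.0169 63.1649] rot [0.0004 0.     0.0003]
[0.0, 0.2, -63.2, 0.0, 0.0, 0.0, 1]
```

Free-sliding, no lateral load. Continue.

>>> drive_tool(
  series=[
    [[0,0,-6,0,0,0,-1],[0,0,-6,0,0,0,-1],[0,0,-6,0,0,0,-1],[0,0,-6,0,0,0,-1],[0,0,0,0,0,0,-1]],
  ],
)

```text
time: 16.0
ee_pos: [0.5302, 0.3329, 0.2146]
tool_rot: [[-0.092, 0.996, 0.001], [0.996, 0.092, 0.0], [0.0, 0.001, -1.0]]
force: [0.1, 0.4, -3.4]
opening: 0.0293
```

```bash
python3 - <<'E'
from h import *
s=env.observe();print(s['force'],s['torque'],s['opening'],s['ee_pos'])
plan([.5302,.3329,.2515],95.28,1,1)
E
```

```text
[ 0.0947  0.3512 -3.3923] [ 0.0176  0.0023 -0.0253] 0.029304776458898774 [0.5302 0.3329 0.2146]
from [0.5302 0.3329 0.2146] yaw 95.29348693799257 d [ 0.0396  0.0213 36.8806] rot [ 0.0006 -0.0001  0.0002]
[0.0, 0.1, -36.9, 0.001, -0.0, 0.0, 1]
```

>>> drive_tool(
  series=[
    [[0,0,-6,0,0,0,-1],[0,0,-6,0,0,0,-1],[0,0,-6,0,0,0,-1],[0,0,-6,0,0,0,-1],[0,0,-6,0,0,0,-1],[0,0,-4,0,0,0,-1],[0,0,0,0,0,0,-1],[0,0,0,0,0,0,-1]],
  ],
)

```text
time: 16.8
ee_pos: [0.5299, 0.3328, 0.252]
tool_rot: [[-0.092, 0.996, 0.001], [0.996, 0.092, 0.0], [0.0, 0.001, -1.0]]
force: [1.2, 0.6, -4.6]
opening: 0.0291
```

```bash
python3 - <<'E'
from h import *
s=env.observe();print(s['force'],s['torque'],s['opening'],s['ee_pos'],s['joint_vel'])
R=np.array(s['tool_rot']);p=np.array(s['ee_pos'])
im,d=env.grab_frame('wrist');save('w11.png',im)
X=cloud('wrist',d,s)
im,d=env.grab_frame('scene');save('s11.png',cv2.resize(im[220:390,210:380],None,fx=3.5,fy=3.5,interpolation=cv2.INTER_CUBIC))
# handle top as seen by scene cam
Y=cloud('scene',d);m=(np.hypot(Y[...,0]-.53,Y[...,1]-.333)<.045)&(im[...,0]>im[...,2]*1.6)&(im[...,0]<150)&(im[...,0]>60)&(Y[...,2]>.13)
print(m.sum(),np.percentile(Y[m][:,2],[1,50,99]))
# green pixels
g=(im[...,1]>im[...,0]*1.5)&(im[...,1]>im[...,2]*1.3)&(np.hypot(Y[...,0]-.53,Y[...,1]-.333)<.04)
print('green z',g.sum(),np.percentile(Y[g][:,2],[1,50,99]) if g.sum() else 0)
E
```

```text
[ 1.1587  0.6196 -4.5719] [ 0.0861 -0.1791 -0.0098] 0.029126969749607736 [0.5299 0.3328 0.252 ] [ 0.0026 -0.0026 -0.0033  0.0003  0.0048  0.0009]
287 [0.2367 0.256  0.288 ]
green z 33 [0.1257 0.1318 0.1375]
```

View pics/s11.png

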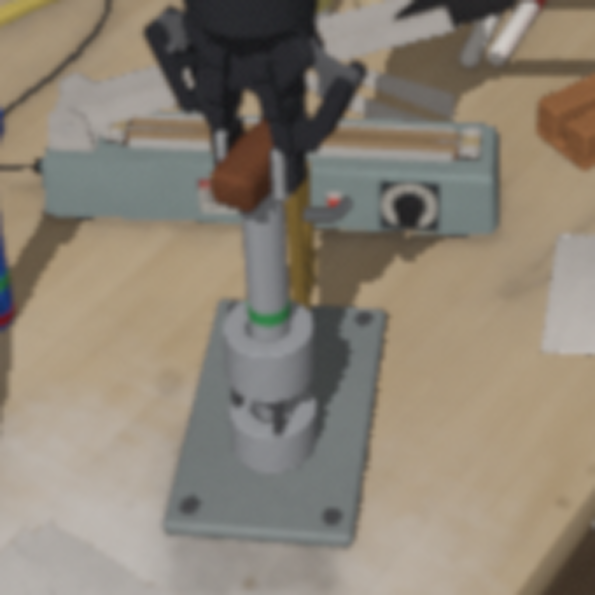

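View pics/w11.png

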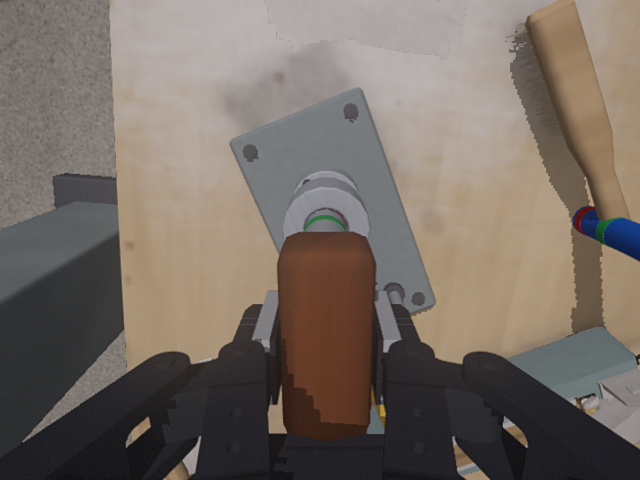

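```bash
python3 - <<'E'
from h import *
s=env.observe();print(s['time'],s['ee_pos'],s['force'],s['joint_vel'])
print(env.close_job())
E
```

```text
16.9 [0.53   0.3328 0.2519] [ 1.0895  0.5341 -3.0791] [-0.0006  0.002   0.0025  0.0015 -0.0004 -0.0015]
the job is handed in; nothing more can be done
None
```

The die plate is hanging by its hole on the press hook and released, and the plunger is drawn up and held still. The job was handed in at about 17 s.

- **Die plate:** I lifted it out of its rest, carried it over the bag sealer and passed it over the hook's free end. I lowered it until it rested on the hook and let go. The pictures after release show it hanging on the hook's arm, with its top edge at about 162 mm, where a hanging plate should be.
- **Plunger:** I gripped the handle across x, centred on the bore, and drew it straight up about 77 mm. At the checks during the lift, sideways forces stayed near 1 N and sideways drift under 1 mm.
- **Final state:** The green band measures about 126 to 137 mm above the table, clear of the collar top at 115 mm. No red shows in the scene or wrist pictures. The last reading showed the arm still with the handle gripped.
- **Disagreements:** The top and wrist cameras differed by about 2 to 3 mm sideways, and I used the wrist camera. The hand rose about 2 mm while closing on the handle, so I aimed for the middle of the 66 to 89 mm window. The green band's measured height agrees with the lift.
- **Other things:** I did not touch anything else on the table.

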